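# Switch on the breaker behind the push-to-open lid

## Task

Press the lid of the distribution box down at the round mark and let go, so that its push catch releases it ajar; then push the lid up and over with the fingertips until it stays wide open. Then push the toggle of the one breaker that is off fully across, so that it is on like the other two; leave those on, and do not pick up or shove the loose things around.

Things in the scene. Friction and masses are not known exactly. Their poses are not given: they have to be found in the camera images.
- panel: Fuse box on a plywood board, lying on its back, fixed. Board 340 x 340 x 18 mm, box 270 (x) x 200 (y) mm on its middle. Origin: centre of the board's underside, on the bench. +y points to the lid's hinge side, -y to its catch side, z up; breakers in a row along x. Rim top 98 mm above the bench, but 82 mm on the catch side (y -75 to -100 mm): the lid's free edge overhangs a gap there.
- lid (a joint): Hinge angle of the grey lid, rad: 0 latched shut and flush, negative pressed in (stop -0.06), positive opening. Press to the stop (7 mm at the mark; 2 to 4 N, brief peaks 8 N, more at the stop; trips past -0.04) and let go: the catch releases for good and a spring plunger lifts the lid to rest near 0.39. From there it is free: before upright (1.57) it falls back, past it it stays; stop 1.95.
- press_mark (a point): Round white thumb mark, 22 mm across, on the lid's top face, midway along x, 25 mm in from the free edge (117 mm from the hinge line). Moves with the lid.
- lid_edge (a point): Middle of the lid's free (catch side) edge, mid-thickness, 142 mm from the hinge line; 96 mm above the bench shut, about 149 mm ajar. Lid 216 mm along the box's x, 5 mm thick, 120 g. Moves with the lid.
- lid_hinge (a point): Middle of the lid's hinge line, at the box's y = +71 mm, 95.5 mm above the bench; the line runs along the box's x.
- plunger_tip (a point): Top of the steel spring plunger under the lid, 8 mm thick, at the box's x = +98, y = -20 mm; it rises to about 128 mm above the bench once the catch is released and stays up. Keep off it when reaching in.
- toggle_a (a joint): Angle of the black toggle of breaker a, rad: 0 = off, leaning 0.6 rad to the catch side (box -y); 1.2 = on, leaning 0.6 rad to the hinge side (box +y). It stays where it is left and needs 1 to 2 N at its top. Breaker a starts off (0 to 0.2), b and c start on; which of the three places in the row each has differs from start to start.
- toggle_a_top (a point): Centre of the top end of that toggle (24 mm wide along the box's x, 7 mm thick, 24 mm long from its pivot, sticking out about 18 mm). Moves with the toggle.
- breaker_a_face (a point): Centre of that breaker's front face, 64 mm above the bench, under the toggle; the toggle's pivot is 2 mm below it. Breaker face 36 (x) x 45 (y) mm, breakers 58 mm apart along the box's x, at its y = 0.
- toggle_b (a joint): Angle of the black toggle of breaker b, rad: 0 = off, leaning 0.6 rad to the catch side (box -y); 1.2 = on, leaning 0.6 rad to the hinge side (box +y). It stays where it is left and needs 1 to 2 N at its top. Breaker a starts off (0 to 0.2), b and c start on; which of the three places in the row each has differs from start to start.
- toggle_b_top (a point): Centre of the top end of that toggle (24 mm wide along the box's x, 7 mm thick, 24 mm long from its pivot, sticking out about 18 mm). Moves with the toggle.
- breaker_b_face (a point): Centre of that breaker's front face, 64 mm above the bench, under the toggle; the toggle's pivot is 2 mm below it. Breaker face 36 (x) x 45 (y) mm, breakers 58 mm apart along the box's x, at its y = 0.
- toggle_c (a joint): Angle of the black toggle of breaker c, rad: 0 = off, leaning 0.6 rad to the catch side (box -y); 1.2 = on, leaning 0.6 rad to the hinge side (box +y). It stays where it is left and needs 1 to 2 N at its top. Breaker a starts off (0 to 0.2), b and c start on; which of the three places in the row each has differs from start to start.
- toggle_c_top (a point): Centre of the top end of that toggle (24 mm wide along the box's x, 7 mm thick, 24 mm long from its pivot, sticking out about 18 mm). Moves with the toggle.
- breaker_c_face (a point): Centre of that breaker's front face, 64 mm above the bench, under the toggle; the toggle's pivot is 2 mm below it. Breaker face 36 (x) x 45 (y) mm, breakers 58 mm apart along the box's x, at its y = 0.
- screwdriver: Loose screwdriver, 190 mm long, lying on the board on the catch side; not to be moved. Origin under its middle.
- tape: Loose roll of tape, 56 mm across, 18 mm high, on the board on the hinge side; not to be moved. Origin at its underside.
- spare_breaker: Loose spare breaker, 70 x 36 x 66 mm, on the board on the hinge side; not to be moved. Origin at its underside.
- torch: Loose torch standing on its head on the bench, 42 mm across, 125 mm high; not to be moved. Origin at its underside.
- key_bowl: Loose ceramic bowl, 130 mm across, 50 mm high; not to be moved. Origin at its underside.
- polish_tin: Loose flat tin, 72 mm across, 28 mm high; not to be moved. Origin at its underside.
- screw_tray: Loose grey tray, 120 x 90 x 30 mm; not to be moved. Origin at its underside.

How it is judged (in metres and radians):
On the way, in this order (a step that is already met when the one before it is completed fails the run):
1. the lid's catch has released and the lid stands ajar (past 0.2 rad) (value of joint lid above 0.2 rad), for 0.1 s.
2. the lid is wide open (past 1.4 rad) (value of joint lid above 1.4 rad), for 0.2 s.
3. the breaker that was off is on (its toggle past 1.0 rad) (value of joint toggle_a above 1 rad), for 0.1 s.
At the end, for the whole second after the job is handed in: The lid stands open past 1.4 rad and is at rest, all three toggles are on (past 1.0 of 1.2 rad), and every loose thing is within 30 mm of where it started (value of joint lid above 1.4 rad and velocity of joint lid between -0.1 and 0.1 rad/s and value of joint each of toggle_a, toggle_b, toggle_c above 1 rad and distance of each of screwdriver, tape, spare_breaker, torch, key_bowl, polish_tin, screw_tray from where it was at the start of the episode below 0.03 m); the robot touches nothing.
It fails at once if a breaker that was on was knocked off (value of joint any of toggle_b, toggle_c below 0.6 rad).
It fails at once if a loose thing was lifted, carried or shoved aside (moved more than 40 mm) (distance of any of screwdriver, tape, spare_breaker, torch, key_bowl, polish_tin, screw_tray from where it was at the start of the episode above 0.04 m).
It fails at once if the torch was knocked over (angle between torch's own z axis and vertical above 0.5 rad).
It fails at once if a loose thing was lifted off its place (raised more than 20 mm) (height (world z) of any of screwdriver, tape, spare_breaker above 0.038 m or height (world z) of any of torch, key_bowl, polish_tin, screw_tray above 0.02 m).
It also fails if it takes over 64 s, if anything falls off the work surface, if the arm or the gripper's body presses on something with over 40 N, if the wrist force passes 120 N, or if a joint passes its speed limit or range.

## Robot

A 6-joint arm with a two-finger parallel gripper is mounted at the origin on the work surface. World frame = base frame: x ahead of the robot, y to its left, z up, the work surface at z = 0. Lengths are in mm, angles in rad, forces in N, time in s.
With the tool pointing down it reaches from about 250 to 725 mm from the base axis. Payload 4 kg.
Tool frame: the origin (TCP) lies midway between the tips of the shut fingers; the grasp point (between the pads) lies 19 mm behind it; z points along the fingers, y is the line along which they close (so a half turn about z gives the same grasp; the last joint's range is limited). The gripper opens to 85 mm and grips with 20 to 120 N. Pads are 22 mm wide; open, the fingers measure 114 mm over their backs; the gripper's body (76 mm by 85 mm) begins 54 mm behind the grasp point. The pads swing forward as they close: fully open they stand 13 mm farther back than shut.
Start: joints at [-1.182, 0.241, 0.005, 1.335, 0, 1.571], TCP at [189.537, -462.683, 231.306] pointing down, gripper open.
Joint ranges: [-2.72, 2.72], [-1.05, 1.87], [-1.09, 1.28], [-1.99, 2.15], [-1.42, 1.44], [-3.14, 3.14]. Speed limits (rad/s): [2.79, 2.79, 3.14, 3.14, 3.14, 3.14].

## Interface

Orientations are given as a rotation vector (axis times angle).
In Python, from bench import bot gives the robot as it stands.
- The arm moves only by the shell command python3 -m pendant 'ROWS' [OPENING]. ROWS is JSON, a list of rows, each a list of 2 entries, a list of its own where there are three numbers: the shift along the tool's x, y, z in units of 25 mm (1.0 is 25 mm), then the turn about the tool's z in units of 6 degrees (1.0 is 6 degrees). A call has 1 to 8 rows; each row is the pose to reach, as a shift and turn from the pose commanded when the call began, along the tool's axes at that moment; what a row does not reach only later rows make up. A row lasts 1/10 s, in which the tool goes at most 50 mm and 8.59 degrees, less where a joint would pass 70% of its speed; a pose out of reach is approached as far as the arm can. A call with a gripper value outside its range is refused whole. OPENING is the opening, from -1 (shut) to 1 (fully open), set as the call begins (- or left out, the last holds). The fingers move at their own pace and stop on an object; the grip force is fixed at half the most. Time passes only in rows, so rows that repeat a pose let the fingers close. It gives the time, the measured TCP pose, the force, the opening and the grip force at its end, in the units of the state.
- bot.get_state(): the state, without advancing time (a new reading comes with each control period).
- bot.camera(name): name is "scene" or "top" or "wrist"; returns (picture, depth): 400x640x3 uint8, red, green, blue; 400x640 float32, mm along the optical axis (not along the pixel's ray), 0 where there is no reading.
- bot.camera_model(name): a dict with "mtx" (3x3 intrinsics, pixels), "eye" and "orientation" of the camera in the world; the wrist camera has in their place "mount" (4x4, takes a point from camera to tool coordinates, whose origin is the TCP and whose axes are the flange's). Camera axes: x right, y down, z forward; pixel columns grow to the right and rows downward; lengths in mm; the calibration is good to about 2 mm. A picture is of the moment at which its call begins: read the wrist's pose just before it. camera_model takes no time and is no camera call.
- bot.job_done(): hands the job in; it is judged then, once.
The state is a dict: "time": time; "qpos": joint angles; "joint_vel": joint speeds; "effort": joint torques, N m; "eef_pos": TCP position; "eef_rot": TCP orientation; "force": force on the tool from outside, world axes, zero at the start; "torque": the same for the moment, N m; "width": opening from 0.0 (shut) to 1.0 (fully open); "grip_force": force on a finger pad.
Only numpy, scipy, OpenCV 4.12 (cv2) and the standard library are available. Lean on these libraries where they do the work, as an engineer would, in place of code of your own. Each camera call takes 0.05 s, during which the arm holds its last target. There are 200 camera calls.

## Working session

There is one attempt and no reset: what is moved stays moved. The work goes in short steps, Python scripts to look and compute and a shell command to move; the robot and the scene stay as the last step left them, time stands still between calls to the robot, and variables do not carry over. Pictures are saved under pics/ and viewed, at most 11 in all, crops included, and the job is handed in when it is done.

```bash
mkdir -p pics; python3 - <<'E'
from bench import bot
import cv2,numpy as np
s=bot.get_state();print(s['time'],s['eef_pos'],s['eef_rot'],s['width'])
for n in("scene","top"):
    p,d=bot.camera(n);cv2.imwrite(f"pics/{n}0.png",p[:,:,::-1]);np.save(f"pics/{n}0.npy",d)
    m=bot.camera_model(n);print(n,{k:np.round(v,3).tolist() for k,v in m.items()})
E
```

```text
0.0 [ 189.28873855 -462.12262482  230.41014907] [-3.08044013e+00 -6.06442882e-01  6.81432036e-04] 0.999243569102273
scene {'mtx': [[517.099, 0.0, 319.187], [0.0, 517.099, 201.739], [0.0, 0.0, 1.0]], 'eye': [1026.694, 752.547, 1139.585], 'orientation': [-0.813, -2.637, 0.993]}
top {'mtx': [[387.944, 0.0, 328.861], [0.0, 387.944, 203.331], [0.0, 0.0, 1.0]], 'eye': [313.892, -11.008, 1107.428], 'orientation': [-2.142, 2.1, -0.212]}
```

View pics/top0.png

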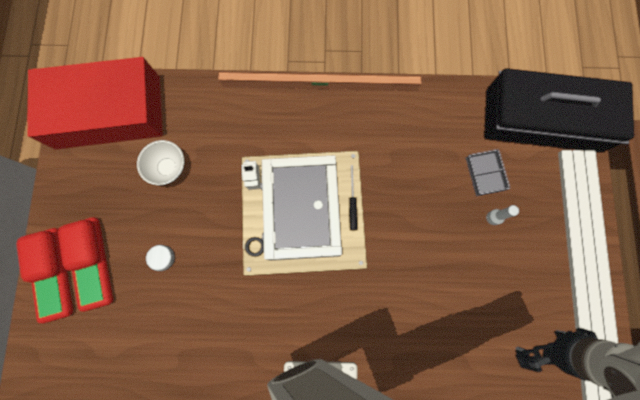

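View pics/scene0.png

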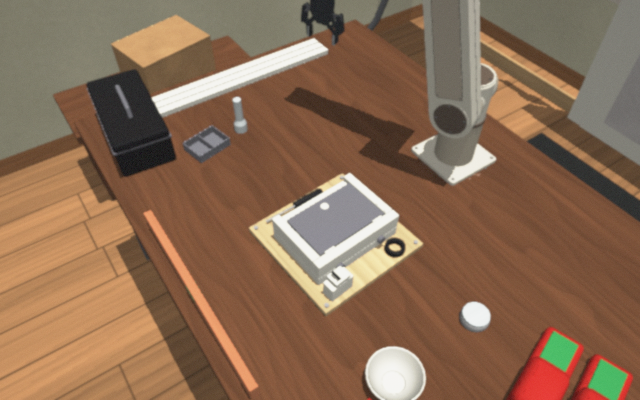

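The top view shows the panel upright at about (304,212), with the mark at (318,205), hinge side left (world +y) and catch side right. The scene view agrees. Next I'll measure the lid, mark and board.

```bash
cat > h.py <<'E'
import cv2,numpy as np
from bench import bot
from scipy.spatial.transform import Rotation as R
def ray(n,uv,z):
    m=bot.camera_model(n);K=m['mtx'];C=R.from_rotvec(m['orientation']).as_matrix()
    d=(C@np.linalg.inv(K)@np.c_[np.atleast_2d(uv),np.ones(len(np.atleast_2d(uv)))].T).T
    e=np.array(m['eye']);return e+d*((z-e[2])/d[:,2])[:,None]
E
python3 - <<'E'
from h import *
im=cv2.imread('pics/top0.png')
def quad(m,box,z,name,n='top'):
    k=np.zeros(m.shape,np.uint8);x0,y0,x1,y1=box;k[y0:y1,x0:x1]=m[y0:y1,x0:x1]*255
    c=max(cv2.findContours(k,0,1)[0],key=cv2.contourArea)
    r=cv2.minAreaRect(c);P=ray(n,cv2.boxPoints(r),z)
    e=P[1]-P[0];f=P[2]-P[1];print(name,r[0],'ctr',P.mean(0).round(1),'len',np.linalg.norm(e).round(1),np.linalg.norm(f).round(1),'ang',np.degrees(np.arctan2(e[1],e[0])).round(2)); return P
b=im.astype(int);mx=b.max(2);mn=b.min(2)
box=(225,140,385,285)
board=(b[:,:,2]>130)
quad(board,box,18,'board')
quad((mx-mn<30)&(mx>80)&(mx<150),(262,155,342,260),98,'lid')
print(np.round(ray('top',[[243,158],[358,152],[366,268],[245,275]],18),1))
quad(mn>180,(308,195,330,215),98,'mark')
ims=cv2.imread('pics/scene0.png').astype(int)
quad(ims.min(2)>180,(316,198,334,215),98,'mark_scene','scene')
big=cv2.resize(im[140:285,230:380],None,fx=5,fy=4,interpolation=cv2.INTER_CUBIC);cv2.imwrite('pics/c.png',big)
E
```

```text
board (304.5, 207.5) ctr [521.8  54.7  18. ] len 469.8 393.2 ang -88.77
lid (273.5, 199.5) ctr [520.4 132.9  98. ] len 56.9 2.7 ang 2.68
[[ 658.7  239.2   18. ]
 [ 684.2  -97.2   18. ]
 [ 348.  -120.9   18. ]
 [ 322.6  213.    18. ]]
mark (317.70001220703125, 204.40005493164062) ctr [509.4  15.3  98. ] len 23.8 22.9 ang -61.73
mark_scene (324.0, 205.5) ctr [507.8  15.1  98. ] len 21.4 24.7 ang 145.74
```

View pics/c.png

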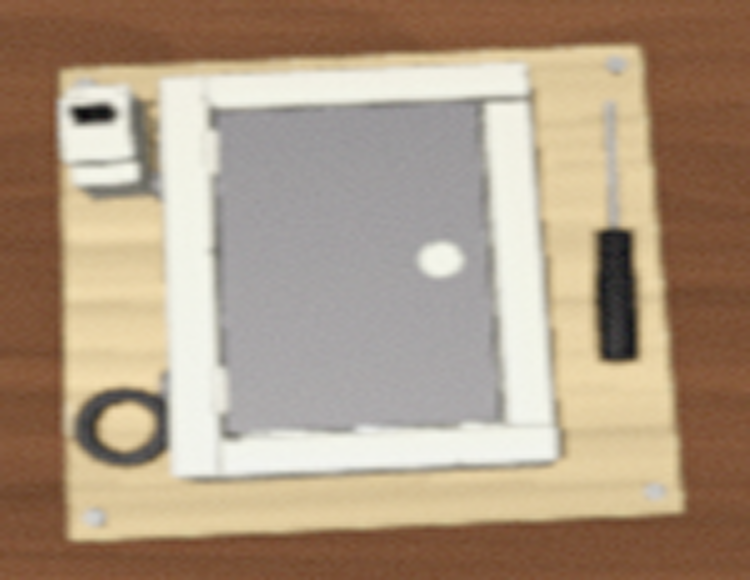

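Lid corners and mark are clear: the mark is at crop (440,259). Panel yaw is about 4.3°, and the screwdriver lies on the catch side. I'll write a shift calculator.

```bash
cat >> h.py <<'E'
YAW=np.radians(4.3)
def fit():
    px=np.array([[60,70],[640,45],[685,512],[70,540]])/[5,4]+[230,140]
    P=ray('top',px,18)
    d=P[0]-P[1]+P[3]-P[2];return P.mean(0),np.degrees(np.arctan2(-d[0],d[1]))
C=np.array([505.,60.,0])
PR=R.from_euler('z',YAW)
def world(p): return C+PR.apply(p)
def panel(p): return PR.inv().apply(np.array(p)-C)
def shift(p):
    s=bot.get_state();r=R.from_rotvec(s['eef_rot']);X=r.as_matrix()
    d=r.inv().apply(world(p)-s['eef_pos'])/25
    print('panel pos',panel(s['eef_pos']).round(1),'shift',d.round(2),'yaw off(units of turn)',np.round((np.degrees(np.arctan2(X[1,0],X[0,0]))-np.degrees(YAW))/6,2),'F',np.round(s['force'],1),'t',s['time'])
E
python3 - <<'E'
from h import *
print(fit()); print('lid',panel(ray('top',np.array([[218,107],[480,101],[505,424],[228,432]])/[5,4]+[230,140],98)).round(1)); print('mark',panel([508.6,15.2,98]).round(1))
shift([0,-46,180])
E
```

```text
(array([504.31192644,  59.27586795,  18.        ]), np.float64(4.376151777463231))
lid [[ 111.    68.7   98. ]
 [ 107.5  -72.7   98. ]
 [-110.7  -73.8   98. ]
 [-107.9   69.8   98. ]]
mark [  0.2 -44.9  98. ]
panel pos [-353.9 -497.   230.5] shift [ 19.03 -12.79   2.04] yaw off(units of turn) 3.0 F [-0.   0.2  0.1] t 0.1
```

```bash
python3 -m pendant '[[[19,-12.8,0],3],[[19,-12.8,0],3],[[19,-12.8,0],3],[[19,-12.8,0],3],[[19,-12.8,0],3],[[19,-12.8,0],3],[[19,-12.8,0],3],[[19,-12.8,0],3]]' -1; python3 -c "
from h import *
shift([0,-46,115])"
```

```text
time: 0.9
eef_pos: [407.5, -135.7, 231.2]
eef_rot: [3.139, 0.117, -0.0]
force: [-0.1, 0.3, 0.4]
width: -0.003
grip_force: 0.0
panel pos [-111.9 -187.8  231.2] shift [ 4.47 -5.68  4.65] yaw off(units of turn) -0.0 F [-0.1  0.3  0.4] t 0.9
```

```bash
python3 -m pendant '[[[4.5,-5.7,1.5],0],[[4.5,-5.7,1.5],0],[[4.5,-5.7,3],0],[[4.5,-5.7,3],0],[[4.5,-5.7,4.6],0],[[4.5,-5.7,4.6],0],[[4.5,-5.7,4.6],0]]'; python3 -c "
from h import *
shift([0,-46,92])"
```

```text
time: 1.6
eef_pos: [507.4, 12.8, 115.8]
eef_rot: [3.139, 0.117, -0.005]
force: [0.3, -0.9, -0.3]
width: -0.003
grip_force: 0.0
panel pos [ -1.2 -47.3 115.8] shift [ 0.05 -0.05  0.95] yaw off(units of turn) -0.0 F [ 0.3 -0.9 -0.3] t 1.6
```

```bash
python3 -m pendant '[[[0,0,0.4],0],[[0,0,0.65],0],[[0,0,0.75],0],[[0,0,0.85],0],[[0,0,0.93],0],[[0,0,0.98],0],[[0,0,1.02],0],[[0,0,1.02],0]]'
```

```text
time: 2.4
eef_pos: [508.9, 12.6, 91.2]
eef_rot: [3.139, 0.117, 0.001]
force: [-0.9, -1.7, 4.0]
width: -0.005
grip_force: 1.8
```

```bash
python3 -m pendant '[[[0,0,-0.5],0],[[0,0,-1.5],0],[[0,0.5,-3],0],[[0,2,-4],0],[[0,3.2,-4],0],[[0,3.2,-4],0]]'; python3 - <<'E'
from h import *
shift([0,-105,105])
p,d=bot.camera('top');cv2.imwrite('pics/top1.png',p[:,:,::-1])
p,d=bot.camera('scene');cv2.imwrite('pics/s1.png',cv2.resize(p[140:320,220:460,::-1],None,fx=3,fy=3))
E
```

```text
time: 3.0
eef_pos: [515.5, -69.4, 191.7]
eef_rot: [3.139, 0.111, 0.004]
force: [-0.1, 0.4, -0.5]
width: -0.002
grip_force: 0.0
panel pos [   0.8 -129.8  191.7] shift [-0.05 -1.    3.47] yaw off(units of turn) -0.04 F [-0.1  0.4 -0.5] t 3.0
```

View pics/s1.png

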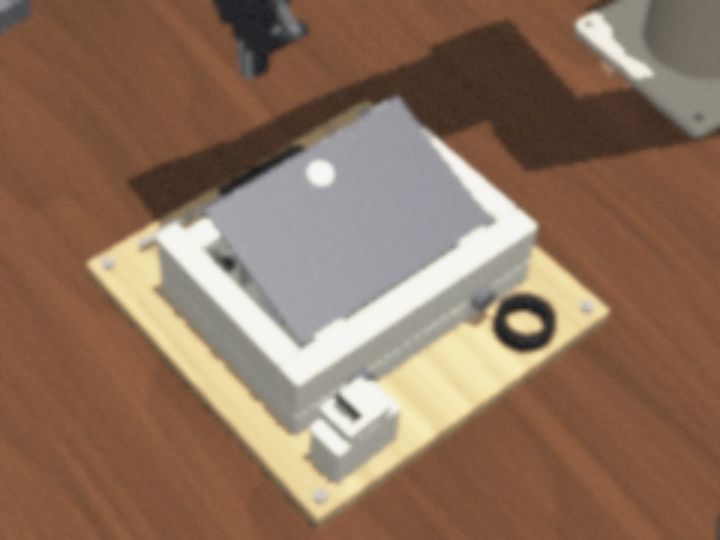

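The lid stands ajar, with the mark at (320,172) in the crop. Next I lower the tip beside the free edge.

```bash
python3 -m pendant '[[[0,0,1.7],0],[[0,-0.5,3.4],0],[[0,-1,3.5],0],[[0,-1.5,3.5],0],[[0,-1.8,3.5],0],[[0,-2,3.5],0]]'; python3 -c "
from h import *
shift([0,-60,105])"
```

```text
time: 3.7
eef_pos: [513.9, -18.6, 107.3]
eef_rot: [3.133, 0.116, 0.011]
force: [-0.3, -7.3, 4.0]
width: -0.001
grip_force: 3.6
panel pos [  3.  -79.  107.3] shift [-0.12 -0.76  0.09] yaw off(units of turn) -0.01 F [-0.3 -7.3  4. ] t 3.7
```

```bash
python3 -m pendant '[[[0,-0.1,-0.5],0],[[0,-0.4,-1.0],0],[[0,-0.7,-1.6],0],[[0,-1.1,-2.2],0],[[0,-1.5,-2.7],0],[[0,-1.9,-3.0],0],[[0,-2.3,-3.1],0],[[0,-2.8,-3.2],0]]'; python3 - <<'E'
from h import *
shift([0,90,192])
p,d=bot.camera('scene');cv2.imwrite('pics/s2.png',cv2.resize(p[90:290,220:460,::-1],None,fx=3,fy=3))
E
```

```text
time: 4.5
eef_pos: [506.4, 46.3, 184.2]
eef_rot: [-3.132, -0.138, -0.002]
force: [-0.7, -0.3, 0.2]
width: 0.001
grip_force: 0.4
panel pos [  0.4 -13.7 184.2] shift [ 0.04 -4.15 -0.29] yaw off(units of turn) 0.12 F [-0.7 -0.3  0.2] t 4.5
```

View pics/s2.png

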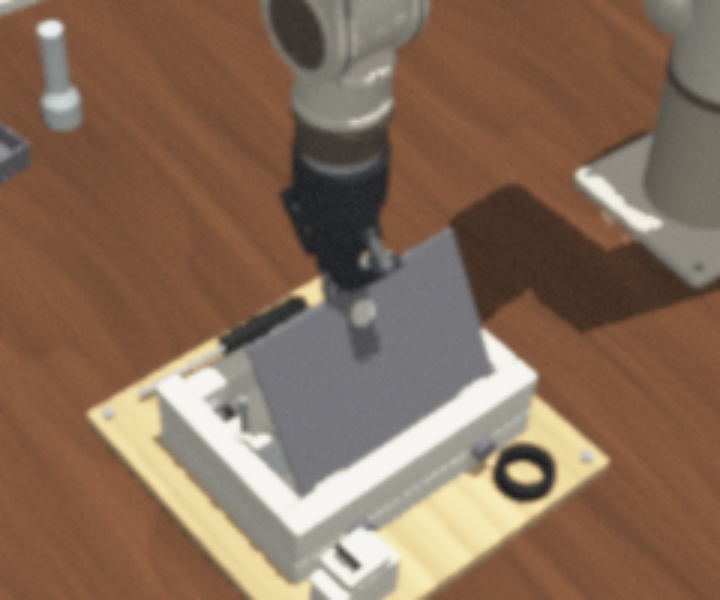

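The lid follows the finger at about 1 rad, with its edge at the finger (350,280). I keep pushing.

```bash
python3 -m pendant '[[[0,-0.5,-0.2],0],[[0,-1.0,-0.3],0],[[0,-1.5,-0.3],0],[[0,-2.0,-0.3],0],[[0,-2.5,-0.3],0],[[0,-3.0,-0.3],0],[[0,-3.5,-0.3],0],[[0,-3.9,-0.3],0]]'; python3 -m pendant '[[[0,0,0],0],[[0,1,0],0],[[0,3,0],0],[[0,5,0],0],[[0,7,0],0],[[0,7.5,-1],0],[[0,7.5,-1],0],[[0,7.5,-1],0]]';python3 - <<'E'
from h import *
shift([0,-40,130])
p,d=bot.camera('top');cv2.imwrite('pics/t3.png',cv2.resize(p[130:290,210:400,::-1],None,fx=4,fy=3.7))
p,d=bot.camera('scene');cv2.imwrite('pics/s3.png',cv2.resize(p[90:290,220:460,::-1],None,fx=3,fy=3))
E
```

```text
time: 5.35
eef_pos: [504.5, 91.0, 195.5]
eef_rot: [-3.089, -0.239, 0.006]
force: [-12.6, -6.0, 25.4]
width: 0.003
grip_force: 14.2
time: 6.15
eef_pos: [534.7, -94.7, 208.1]
eef_rot: [-3.088, -0.237, 0.006]
force: [0.2, -0.5, -0.5]
width: -0.003
grip_force: 0.0
panel pos [  18.  -156.5  208.1] shift [-0.35 -4.56  3.33] yaw off(units of turn) 0.75 F [ 0.2 -0.5 -0.5] t 6.15
```

View pics/t3.png

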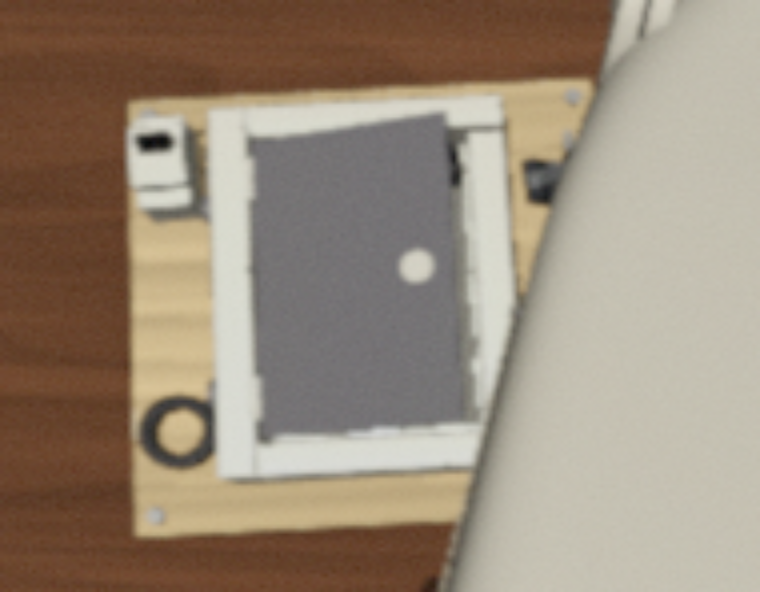

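The lid fell back: at (417,265) the mark is ajar again. The finger stopped short and twisted, so I check the joints for a limit.

```bash
python3 -c "
from h import *
print(np.round(bot.get_state()['qpos'],2))
shift([0,-130,200])"
```

```text
[-0.2   0.35  0.09  1.33  0.04  2.79]
panel pos [  17.3 -155.3  207.3] shift [-0.61 -1.05  0.34] yaw off(units of turn) 0.77 F [-0.4  0.5  0.1] t 6.25
```

View pics/s3.png

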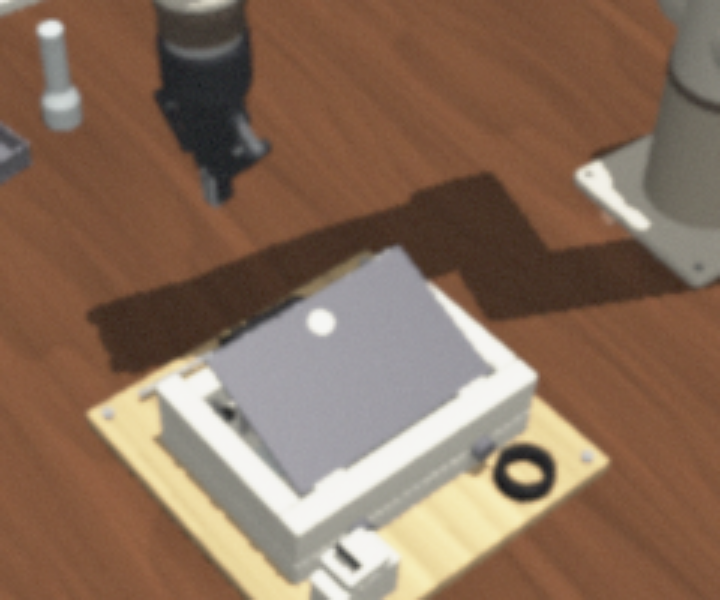

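Joint 6 had run into its limit of 3.14. I'll turn the tool back by 90° and retry.

```bash
python3 -m pendant '[[[0,0,0],-14.2],[[0,0,0],-14.2],[[0,0,0],-14.2],[[0,0,0],-14.2],[[0,0,0],-14.2],[[0,0,0],-14.2],[[0,0,0],-14.2],[[0,0,0],-14.2]]'; python3 -m pendant '[[[0,0,0],-2.9],[[0,0,0],-2.9],[[0,0,0],-2.9]]'; python3 -c "
from h import *
print(np.round(bot.get_state()['qpos'],2))
shift([0,-105,115])"
```

```text
time: 7.05
eef_pos: [533.9, -93.0, 207.3]
eef_rot: [-2.409, -1.953, -0.031]
force: [0.6, 0.4, -0.4]
width: 0.001
grip_force: 0.0
time: 7.35
eef_pos: [533.9, -93.1, 207.4]
eef_rot: [-2.095, -2.291, -0.04]
force: [-0.9, 0.2, -0.4]
width: -0.002
grip_force: 0.0
[-0.2   0.35  0.09  1.33  0.04  1.29]
panel pos [  17.4 -154.9  207.4] shift [ 1.84 -0.64  3.78] yaw off(units of turn) 15.13 F [-0.9  0.2 -0.4] t 7.35
```

```bash
python3 -m pendant '[[[0,-0.6,1.5],0],[[1,-0.6,3],0],[[1.8,-0.6,3.7],0],[[2.4,-0.6,3.7],0],[[2.9,-0.6,3.7],0],[[2.9,-0.6,3.7],0]]'; python3 -c "
from h import *
shift([0,-71,115])"
```

```text
time: 7.95
eef_pos: [513.6, -18.3, 120.6]
eef_rot: [-2.098, -2.293, -0.044]
force: [1.2, 0.0, -0.4]
width: 0.004
grip_force: 0.0
panel pos [  2.7 -78.8 120.6] shift [ 0.3  -0.11  0.24] yaw off(units of turn) 15.13 F [ 1.2  0.  -0.4] t 7.95
```

```bash
python3 -m pendant '[[[0.3,0,-0.1],0],[[0.5,0,-0.7],0],[[0.9,0,-1.4],0],[[1.4,0,-2.1],0],[[1.9,0,-2.6],0],[[2.4,0,-2.9],0],[[2.9,0,-3.1],0],[[3.4,0,-3.2],0]]'; python3 -m pendant '[[[0.5,0,-0.2],0],[[1.0,0,-0.2],0],[[1.4,0,-0.2],0],[[1.8,0,-0.2],0],[[2.2,0,-0.2],0],[[2.6,0,-0.2],0],[[3.0,0,-0.2],0],[[3.3,0,-0.2],0]]';python3 - <<'E'
from h import *
print(np.round(bot.get_state()['qpos'],2))
shift([0,-40,200])
p,d=bot.camera('scene');cv2.imwrite('pics/s4.png',cv2.resize(p[90:290,220:460,::-1],None,fx=3,fy=3))
E
```

```text
time: 8.75
eef_pos: [506.1, 61.9, 203.4]
eef_rot: [-2.1, -2.289, -0.043]
force: [0.9, -0.3, -0.3]
width: 0.002
grip_force: 0.3
time: 9.55
eef_pos: [498.6, 144.0, 211.2]
eef_rot: [-2.099, -2.29, -0.041]
force: [0.7, -0.7, -0.5]
width: 0.002
grip_force: 0.0
[0.26 0.28 0.01 1.29 0.04 1.74]
panel pos [-1.000e-01  8.430e+01  2.112e+02] shift [-4.99 -0.06  0.23] yaw off(units of turn) 15.11 F [ 0.7 -0.7 -0.5] t 9.55
```

View pics/s4.png

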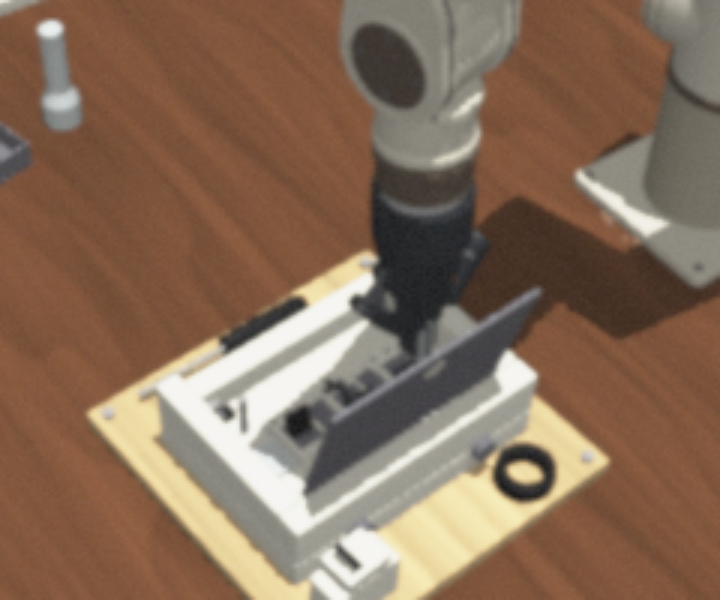

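The lid stands wide open past upright. I back off and look at the breakers.

```bash
python3 -m pendant '[[[-0.5,0,0],0],[[-2,0,0],0],[[-4,0,0],0],[[-6,0,0],0],[[-8,0,0],0],[[-9,0,0],0],[[-9,0,0],0]]'; python3 - <<'E'
from h import *
s=bot.get_state()
p,d=bot.camera('top');cv2.imwrite('pics/t5.png',p[:,:,::-1])
w,d=bot.camera('wrist')
a=cv2.resize(p[140:280,235:375,::-1],(560,560));b=cv2.resize(w[:,:,::-1],(240,150))
o=np.zeros((560,800,3),np.uint8);o[:,:560]=a;o[:150,560:]=b;cv2.imwrite('pics/c5.png',o)
shift([0,-40,200])
E
```

```text
time: 10.3
eef_pos: [517.7, -85.6, 201.0]
eef_rot: [-2.107, -2.283, -0.039]
force: [0.6, 0.4, -0.3]
width: -0.0
grip_force: 0.0
panel pos [   2.  -142.7  201.3] shift [ 4.1  -0.04  0.23] yaw off(units of turn) 15.08 F [ 0.9  1.2 -0.9] t 10.4
```

View pics/c5.png

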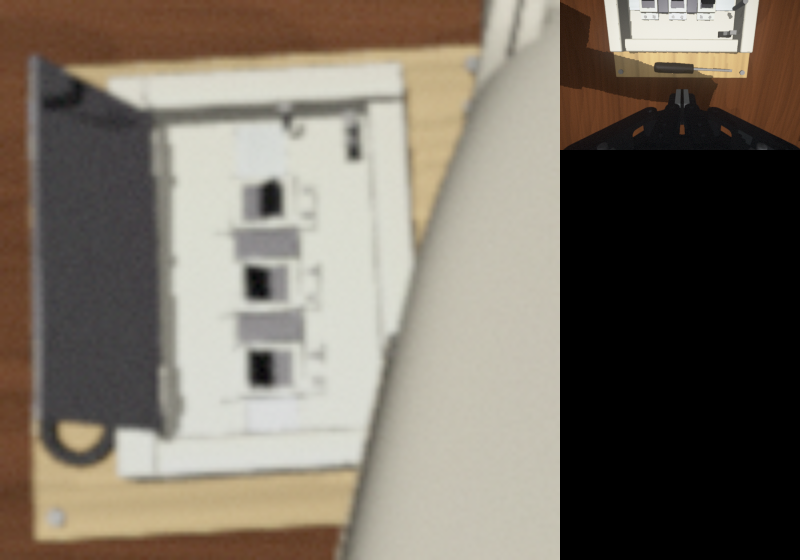

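The off toggle is the upper one, at crop (271,198), leaning to the catch side. The other two, at (257,282) and (262,368), lean to the hinge side. That puts breaker a at panel x = +58.

```bash
python3 - <<'E'
from h import *
print(panel(ray('top',np.array([[271,198],[257,282],[262,368],[287,112]])/4+[235,140],82)).round(1))
shift([58,-45,130])
E
```

```text
[[ 47.5  -6.3  82. ]
 [ -9.8   5.6  82. ]
 [-67.9   4.6  82. ]
 [107.4 -19.9  82. ]]
panel pos [   2.  -142.7  201.3] shift [3.76 2.29 3.01] yaw off(units of turn) 15.08 F [ 0.9  1.2 -0.9] t 10.4
```

```bash
python3 - <<'E'
from h import *
im=cv2.imread('pics/t5.png')
m=(im.max(2)<60).astype(np.uint8);k=np.zeros_like(m);k[175:245,290:312]=m[175:245,290:312]
n,l,st,c=cv2.connectedComponentsWithStats(k)
for s in st[1:]:
    if s[4]<15: continue
    x,y,w,h=s[:4]
    print(s, [panel(ray('top',[[x-.5,y-.5],[x+w-.5,y+h-.5]],z))[:,:2].round(1).tolist() for z in(64,82)])
E
```

```text
[301 186   4   8  27] [[[63.4, 0.3], [40.2, -9.7]], [[59.0, -0.7], [36.1, -10.5]]]
[297 207   5   7  33] [[[5.0, 13.7], [-15.1, 0.9]], [[1.5, 12.5], [-18.3, -0.1]]]
[298 228   5   8  36] [[[-52.9, 13.3], [-75.4, 0.7]], [[-55.4, 12.1], [-77.5, -0.3]]]
```

Two views agree that the breaker row sits about 9 mm toward -x, so toggle a is at x≈49. I turn the gripper a further 90° so that its wide side clears the plunger.

```bash
python3 -m pendant '[[[0,0,0],-14.9],[[0,0,0],-14.9],[[0,0,0],-14.9],[[0,0,0],-14.9],[[0,0,0],-14.9],[[0,0,0],-14.9],[[0,0,0],-14.9],[[0,0,0],-14.9]]'; python3 -m pendant '[[[0,0,0],-3.6],[[0,0,0],-3.6],[[0,0,0],-3.6],[[0,0,0],-3.6]]'; python3 -c "
from h import *
print(np.round(bot.get_state()['qpos'],2))
shift([48,-48,130])"
```

```text
time: 11.2
eef_pos: [517.9, -79.4, 201.6]
eef_rot: [-0.429, -3.097, -0.066]
force: [0.3, -0.4, -0.8]
width: -0.001
grip_force: 0.0
time: 11.6
eef_pos: [518.0, -79.6, 201.6]
eef_rot: [0.149, -3.131, -0.069]
force: [-0.7, -0.2, -0.2]
width: 0.001
grip_force: 0.0
[-0.18  0.31  0.03  1.3   0.04 -0.27]
panel pos [   2.5 -140.2  201.6] shift [-1.9   3.52  3.01] yaw off(units of turn) -29.81 F [-0.7 -0.2 -0.2] t 11.6
```

```bash
python3 -m pendant '[[[-1.0,1.8,0],0.2],[[-1.9,3.5,0],0.2],[[-1.9,3.5,1],0.2],[[-1.9,3.5,2.5],0.2],[[-1.9,3.5,3],0.2],[[-1.9,3.5,3],0.2]]'; python3 - <<'E'
from h import *
shift([48,-40,74])
p,d=bot.camera('scene');cv2.imwrite('pics/s6.png',cv2.resize(p[110:290,240:440,::-1],None,fx=3.3,fy=3.3))
E
```

```text
time: 12.2
eef_pos: [554.6, 14.4, 128.0]
eef_rot: [0.112, -3.127, -0.068]
force: [0.3, 0.0, -0.1]
width: 0.001
grip_force: 0.0
panel pos [ 46.  -49.1 128. ] shift [-0.1   0.27  2.17] yaw off(units of turn) -30.03 F [ 0.3  0.  -0.1] t 12.2
```

View pics/s6.png

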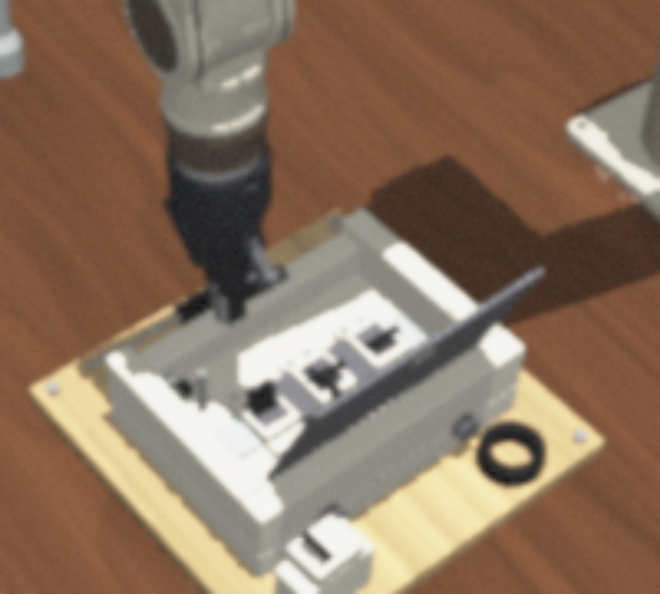

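The finger is above the box interior on the catch side of toggle a, which is at (263,398); the plunger at (203,390) is clear.

```bash
python3 -m pendant '[[[-0.1,0,1],0],[[-0.1,0,1.8],0],[[-0.1,0,2.15],0],[[-0.1,0,2.15],0],[[-0.1,0.3,2.15],0],[[-0.1,0.6,2.15],0]]'; python3 -m pendant '[[[0,0.3,0],0],[[0,0.6,0],0],[[0,0.8,0],0],[[0,1.0,0],0],[[0,1.1,0],0]]';python3 -c "
from h import *
shift([48,0,74])"
```

```text
time: 12.85
eef_pos: [558.9, 31.7, 78.8]
eef_rot: [0.112, -3.135, -0.069]
force: [0.4, -0.3, -0.1]
width: -0.001
grip_force: 0.0
time: 13.35
eef_pos: [556.5, 59.1, 79.3]
eef_rot: [0.113, -3.134, -0.068]
force: [0.6, -2.4, 3.5]
width: 0.003
grip_force: 1.7
panel pos [51.3 -4.8 79.3] shift [0.13 0.18 0.22] yaw off(units of turn) -30.03 F [ 0.6 -2.4  3.5] t 13.35
```

```bash
python3 -m pendant '[[[0,0.15,0],0],[[0,0.3,0],0],[[0,0.3,0],0]]'; python3 -m pendant '[[[0,-0.5,0],0],[[0,-1.5,-0.5],0],[[0,-1.5,-3],0],[[0,-3,-5],0],[[0,-5,-5],0],[[0,-7,-5],0],[[0,-7,-5],0]]'; python3 - <<'E'
from h import *
p,d=bot.camera('top');cv2.imwrite('pics/t7.png',p[:,:,::-1])
q,d=bot.camera('scene')
o=np.hstack([cv2.resize(p[140:280,235:335,::-1],(400,560)),cv2.resize(q[160:300,260:360,::-1],(400,560))]);cv2.imwrite('pics/c7.png',o)
m=(p.max(2)<60).astype(np.uint8);k=np.zeros_like(m);k[175:245,290:312]=m[175:245,290:312]
for s in cv2.connectedComponentsWithStats(k)[2][1:]: print(s)
E
```

```text
time: 13.65
eef_pos: [555.4, 65.6, 78.4]
eef_rot: [0.112, -3.133, -0.065]
force: [1.2, -4.2, 2.3]
width: -0.001
grip_force: 2.3
time: 14.35
eef_pos: [568.8, -118.0, 196.1]
eef_rot: [0.105, -3.134, -0.068]
force: [0.3, 0.7, -0.5]
width: -0.001
grip_force: 0.0
[296 186   5   8  36]
[297 207   5   7  33]
[298 228   5   8  37]
```

View pics/c7.png

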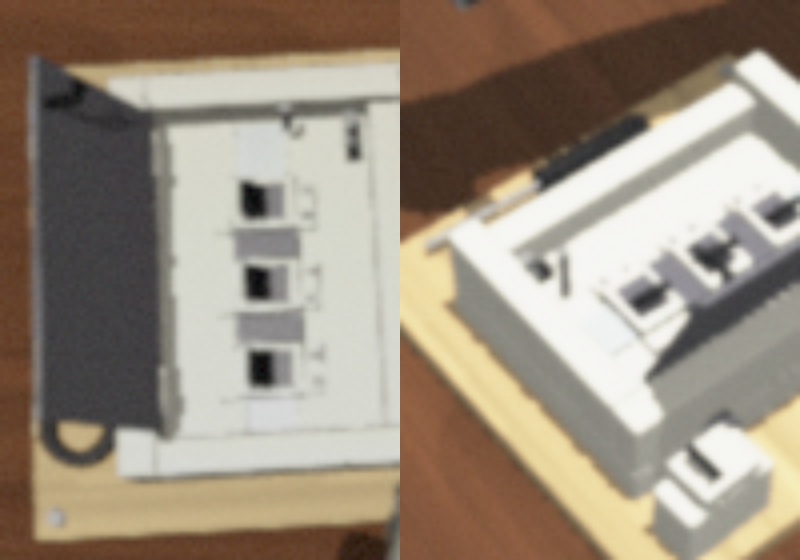

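All three toggles, at (255,200), (257,282) and (262,368), now lean alike to the hinge side. The lid is open and at rest, and the robot is clear.

```bash
python3 -c "
from bench import bot
print(bot.job_done())"
```

```text
the job is handed in; nothing more can be done
None
```

The job is handed in: the last pictures show the lid wide open and all three toggles leaning to the on side, and none of the loose things in view had moved; no verdict came back on handing in.

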